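Keep the celeriac warm

TASK

Keep the finished dish warm: push the heat lamp's arm round until the lamp hangs centrally over the plate that carries the whole celeriac, then push the switch lever in front of the lamp all the way over to its other side to turn the lamp on. Push only: leave both plates and everything else on the worktop where they stand.

Things in the scene. Friction and masses are not known exactly. Their poses are not given: they have to be found in the camera images.
- lamp: heat lamp stand, fixed to the worktop: round dark foot 130 mm wide and 15 mm high, steel post 24 mm thick, cap to height 265 mm. Origin: centre of the foot's underside, on the upright axis about which the arm turns. Its -x axis is the direction in which the arm points when joint lamp_arm is 0; z up
- lamp_arm (a joint): angle of the lamp's swing arm about the post's upright axis (rad), -1.35 to 1.35, stops at both ends. 0: the arm points along -x of lamp; at angle a it points along (-cos a, +sin a) in the frame of lamp, so it grows clockwise seen from above. Stiff pivot (friction about 0.22 N m): it stays where it is left. The arm is a straight level aluminium flat bar, 12 mm thick, 30 mm high (220 to 250 mm above the worktop), 215 mm long from the post's axis
- lamp_arm_mid (a point): point in the middle of the bar's section, 120 mm out from the post's axis, 235 mm above the worktop, a good place to push sideways; its x axis runs along the bar towards the post, z up
- lamp_head (a point): centre of the mouth of the bell-shaped steel lamp head hanging under the arm's outer end: 205 mm from the post's axis, 130 mm above the worktop; the head is 100 mm wide at the mouth and reaches up to the arm. Its x axis points along the bar towards the post, y level across the bar, z up
- dish: white plate, 130 mm wide, 16 mm high, carrying a whole brown celeriac 90 mm wide whose top is 87 mm above the worktop; one loose piece of about 0.6 kg. Origin: centre of the plate's underside. Its centre lies 175 to 235 mm from the post's axis, to one side of the lamp's starting direction
- empty_plate: the same plate, 130 mm wide, empty, on the other side; not to be moved. Origin: centre of its underside
- switch_base: switch housing fixed to the worktop in front of the lamp post, under the lamp's starting place: grey block 70 mm (x) by 50 mm (y), 25 mm high. Origin: centre of its underside. The lever swings in its x-z plane, pivot 22 mm above its underside
- switch (a joint): angle of the switch lever (rad), 0 (off, leaning 0.5 rad to -x of switch_base) to 1.0 (on, leaning 0.5 rad to +x), a stop at each end. Light: about 1 N at the ball moves it, and it stays where it is left
- switch_tip (a point): centre of the black ball, 26 mm across, at the end of the switch lever, 80 mm from the lever's pivot; the centre is 92 mm above the worktop at either end of the swing, 102 mm midway
- mill: dark wooden pepper mill, 54 mm wide, 178 mm tall; loose bystander, not to be moved. Origin: centre of its underside
- jar: glass spice jar with a steel cap, 54 mm wide, 85 mm tall; loose bystander, not to be moved. Origin: centre of its underside
- ramekin: small white bowl, 52 mm wide, 34 mm tall; loose bystander, not to be moved. Origin: centre of its underside
- sauce_a: clear sauce bottle, 56 mm wide, 190 mm tall; loose bystander, not to be moved. Origin: centre of its underside
- sauce_b: sauce bottle, 56 mm wide, 160 mm tall; loose bystander, not to be moved. Origin: centre of its underside
- spoon: steel spoon lying flat; loose bystander, not to be moved
Things that resemble listed ones, but are neither listed nor needed, are in the scene too. Of the things like the switch_base, leave any that is purple; of the rest the smaller one is meant. Several things have the shape of the dish; the one meant has the colours described above.

How it is judged:
By the outcome, as a careful person would: the job done as asked, in the order asked, and still so for the second after the job is handed in, with the robot touching nothing.
It also fails if it takes over 51 s, if anything falls off the work surface, if the arm or the gripper's body presses on something with over 40 N, if the wrist force passes 120 N, or if a joint passes its speed limit or range.

ROBOT

A 6-joint arm with a two-finger parallel gripper is mounted at the origin on the work surface. World frame = base frame: x ahead of the robot, y to its left, z up, the work surface at z = 0. Lengths are in mm, angles in degrees, forces in N, time in s.
With the tool pointing down it reaches from about 325 to 925 mm from the base axis. Payload 3.1 kg.
Tool frame: the origin (TCP) lies at the very end of the fingers, on their centre line; the grasp point (between the pads) lies grasp_offset behind it (grasp_offset is the distance from the TCP to the grasp point, in mm); z points along the fingers, y is the line along which they close (so a half turn about z gives the same grasp; the last joint's range is limited). The gripper opens to 85 mm and grips with 20 to 120 N. Pads are 22 mm wide; open, the fingers measure 114 mm over their backs; the gripper's body (76 mm by 85 mm) begins 54 mm behind the grasp point. The pads swing forward as they close: fully open they stand 13 mm farther back than shut.
Start: joints at [67.196, 12.427, 92.441, -0, 75.132, -6.429], TCP at [176.184, 599.665, 231.3] pointing down, gripper open.
Joint ranges: [-157.48, 157.48], [-44.54, 120.13], [17.64, 146.25], [-64.5, 244.5], [7.68, 150.69], [-147.95, 147.95]. Speed limits (degrees/s): [159.86, 159.86, 180, 180, 180, 180].

INTERFACE

Orientations are given as [roll, pitch, yaw] about the fixed x, y, z axes, in that order (R = Rz(yaw) Ry(pitch) Rx(roll)).
In Python, from station import * gives the robot as it stands. Calls block until the motion is done:
- goto(position, orientation): joint-space move of the TCP to a pose.
- move_l(position, attitude=None, speed=150): straight line of the TCP; attitude=None keeps the orientation; speed is the mean speed in mm/s.
- move_j(angles): joint-space move.
- grip(opening, squeeze=None): finger opening in mm; squeeze is the grip in N (None keeps the last); returns when the fingers have stopped.
- wait(seconds).
- solve_ik(position, orientation): joint angles nearest the present ones, or None.
- get_obs(): the state.
- get_image(name): name is "scene" or "side" or "wrist"; returns the picture (384x512x3 uint8, red, green, blue); there is no depth.
- get_calibration(name): a dict with "fx", "fy", "cx", "cy" (pixels), "R" (3x3) and "t" (3): a world point X has camera coordinates R X + t; the wrist camera has in their place "mount" (4x4, takes a point from camera to tool coordinates, whose origin is the TCP and whose axes are the flange's). Camera axes: x right, y down, z forward; pixel columns grow to the right and rows downward; lengths in mm; the calibration is good to about 2 mm. The wrist camera is an equidistant fisheye: a pixel r from the principal point sees the ray r / f radians off the axis. A picture is of the moment at which its call begins: read the wrist's pose just before it. get_calibration takes no time and is no camera call.
A pose or a line that the arm cannot do raises Unreachable and nothing moves.
- sign_off(): hands the job in; it is judged then, once.
Trained networks look in the newest picture that a camera, given by its name, has taken for a name from the list of things; names that differ only in an ending like _2 or _b are one class to them, and where a whole thing is asked for, a point or a joint stands for the part that bears it (a point fixed in the world has none). Each returns a list of dicts, best first, with "score" (0 to 1); they miss things now and then, are a little off and sometimes report something else, mostly with a low value. They report only what shows in the picture. A call takes as long as a camera call. They do not tell look-alikes from the thing itself.
- spot_in(name, camera): "extent" ([centre column, centre row, width, height] in pixels, round what is visible of it).
- regions_of(name, camera): "region" (384x512 bool, what is visible of it) and "extent" ([centre column, centre row, width, height] in pixels, round what is visible of it).
The state is a dict: "t": time; "joint_pos": joint angles; "qvel": joint speeds; "effort": joint torques, N m; "tcp_pos": TCP position; "ee_rot": TCP orientation; "wrist_force": force on the tool from outside, world axes, zero at the start; "moment": the same for the moment, N m; "grip_width": finger opening in mm; "grip_force": force on a finger pad.
Only numpy, scipy, OpenCV 4.12 (cv2) and the standard library are available. Lean on these libraries where they do the work, as an engineer would, in place of code of your own. Each camera call takes 0.05 s, during which the arm holds its last target. There are 200 camera calls.

## Working session

There is one attempt and no reset: what is moved stays moved. The work goes in short steps, each a Python script; the robot and the scene stay as the last script left them, time stands still between calls to the robot, and variables do not carry over. Pictures are saved under pics/ and viewed, at most 10 in all, crops included, and the job is handed in when it is done.

```bash
mkdir -p pics; ls
python3 - <<'E'
from station import *
import cv2,numpy as np
for c in ["scene","side"]:
    im=get_image(c); cv2.imwrite(f"pics/{c}0.png",im[:,:,::-1])
    k=get_calibration(c); print(c,{a:np.round(np.array(v),3).tolist() for a,v in k.items()})
    for n in ["lamp","lamp_head","dish","empty_plate","switch_base","switch_tip","mill","sauce_a","jar"]:
        print(n,[(round(d["score"],2),np.round(d["extent"]).astype(int).tolist()) for d in spot_in(n,c)][:4])
o=get_obs();print(o["t"],o["tcp_pos"],o["ee_rot"])
E
```

```text
pics
scene {'fx': 440.618, 'fy': 440.618, 'cx': 262.131, 'cy': 190.882, 'R': [[-0.279, 0.96, -0.007], [0.695, 0.197, -0.691], [-0.662, -0.197, -0.723]], 't': [159.617, -255.572, 1804.648]}
lamp [(0.65, [279, 211, 53, 123])]
lamp_head [(0.96, [285, 182, 39, 62]), (0.65, [413, 258, 29, 54])]
dish [(0.64, [244, 206, 42, 33]), (0.63, [196, 194, 36, 30])]
empty_plate [(0.63, [331, 234, 39, 30])]
switch_base [(0.86, [292, 207, 18, 24]), (0.61, [244, 164, 13, 39])]
switch_tip [(0.57, [241, 148, 4, 6]), (0.52, [347, 163, 12, 26])]
mill [(0.85, [229, 246, 24, 49]), (0.39, [277, 211, 57, 125])]
sauce_a [(0.71, [406, 226, 22, 44]), (0.68, [414, 256, 30, 57])]
jar [(0.97, [302, 275, 21, 33])]
side {'fx': 433.912, 'fy': 433.912, 'cx': 250.236, 'cy': 192.344, 'R': [[-0.982, -0.189, 0.006], [-0.101, 0.496, -0.862], [0.16, -0.847, -0.506]], 't': [528.025, 187.357, 1147.753]}
lamp [(0.94, [248, 208, 119, 102])]
lamp_head []
dish [(0.87, [271, 217, 42, 34]), (0.83, [285, 182, 36, 28])]
empty_plate [(0.87, [239, 291, 57, 33]), (0.25, [244, 160, 54, 7])]
switch_base [(0.83, [331, 205, 33, 43]), (0.72, [288, 246, 37, 45]), (0.72, [347, 287, 59, 57])]
switch_tip [(0.9, [361, 276, 30, 35]), (0.56, [341, 202, 18, 21]), (0.43, [240, 290, 54, 33])]
mill [(0.72, [198, 196, 22, 53])]
sauce_a [(0.77, [177, 340, 30, 88]), (0.62, [241, 349, 31, 69])]
jar [(0.74, [168, 256, 24, 37])]
1.0 [176.16149145 599.67343886 231.34277377] [1.79998578e+02 8.04662675e-04 1.63626472e+02]
```

Run:
```python
import cv2
for c,(x0,y0,x1,y1) in {"scene":(170,100,440,300),"side":(120,120,400,330+54)}.items():
    im=cv2.imread(f"pics/{c}0.png")[y0:y1,x0:x1]
    s=min(800/im.shape[1],600/im.shape[0]);print(s)
    cv2.imwrite(f"pics/{c}0c.png",cv2.resize(im,None,fx=s,fy=s,interpolation=cv2.INTER_CUBIC))
```

```text
2.962962962962963
2.272727272727273
```

View pics/scene0c.png

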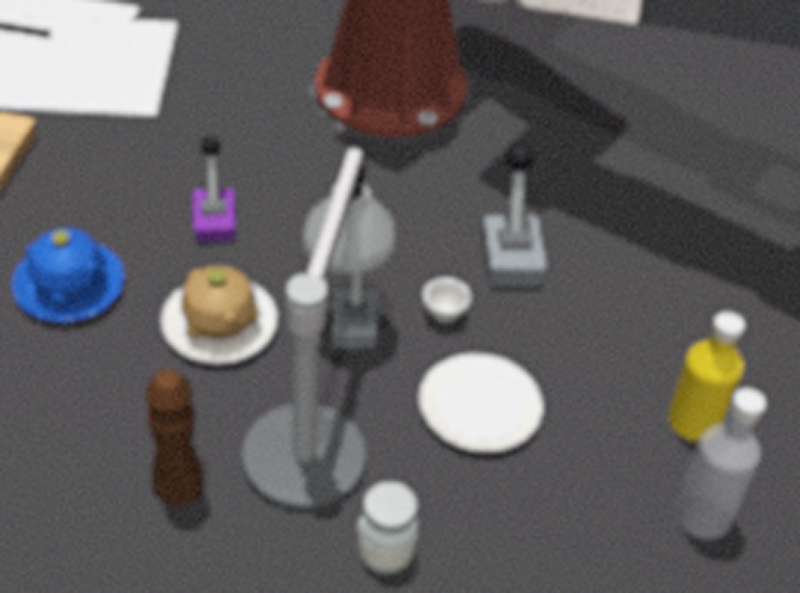

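View pics/side0c.png

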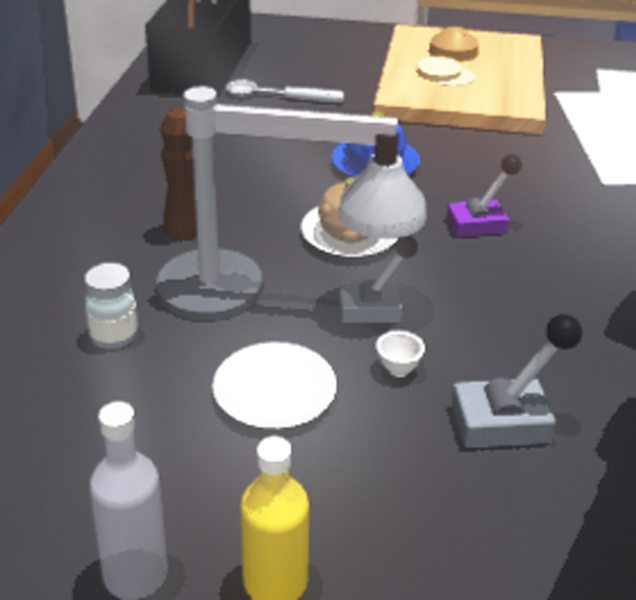

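The scene crop shows the lamp cap at (307,290), its foot at (304,455) and the dish plate at (219,317). The empty plate is at (481,402), the right switch (grey, small) at (355,320), with the blue dish, purple switch and larger grey switch as look-alikes. The side crop shows the cap at (200,98), the foot at (209,283), the arm tip at (395,128), the dish at (352,228) and the switch ball at (405,245).

```bash
cat > h.py <<'E'
import numpy as np, cv2
from station import *
C={c:get_calibration(c) for c in ("scene","side")}
def ray(c,p):
    k=C[c];R=np.array(k["R"]);t=np.array(k["t"])
    d=R.T@np.array([(p[0]-k["cx"])/k["fx"],(p[1]-k["cy"])/k["fy"],1]);return -R.T@t,d
def onz(c,p,z):
    o,d=ray(c,p);return o+d*(z-o[2])/d[2]
def tri(ps,pd):
    A=np.zeros((3,3));b=np.zeros(3);L=[]
    for c,p in (("scene",ps),("side",pd)):
        o,d=ray(c,p);d/=np.linalg.norm(d);M=np.eye(3)-np.outer(d,d);A+=M;b+=M@o;L.append((M,o))
    x=np.linalg.solve(A,b);return x,[np.linalg.norm(M@(x-o)) for M,o in L]
S=lambda x,y:(x/2.963+170,y/2.963+100)
D=lambda x,y:(x/2.2727+120,y/2.2727+120)
E
python3 - <<'E'
from h import *
np.set_printoptions(precision=0,suppress=True)
P={"cap":((307,287),(200,96),265),"foot":((304,453),(209,281),15),"armtip":((355,152),(397,127),250),"dish":((219,317),(352,228),14),"celtop":((218,270),(350,183),87),
"plate":((481,402),(275,386),14),"base":((355,305),(372,290),25),"head":((349,233),(385,210),135),"ball":((357,235),(406,245),92),"mill":((170,385),(177,120),170),"ramekin":((446,297),(400,345),34),"jar":((391,500),(108,275),85)}
for n,(s,d,z) in P.items():
    x,e=tri(S(*s),D(*d)); print(n,x,np.array(e),"sc",onz("scene",S(*s),z),"si",onz("side",D(*d),z))
E
```

```text
cap [635.  52. 260.] [1. 1.] sc [639.  53. 265.] si [632.  63. 265.]
foot [636.  52.   8.] [1. 1.] sc [642.  54.  15.] si [633.  61.  15.]
armtip [420.  45. 241.] [0. 0.] sc [431.  47. 250.] si [419.  63. 250.]
dish [481. -91.  11.] [1. 1.] sc [485. -90.  14.] si [480. -88.  14.]
celtop [483. -88.  86.] [3. 3.] sc [481. -89.  87.] si [484. -81.  87.]
plate [519. 218.   9.] [1. 1.] sc [525. 219.  14.] si [518. 221.  14.]
base [437.  57.  28.] [1. 1.] sc [435.  57.  25.] si [437.  52.  25.]
head [428.  45. 132.] [1. 1.] sc [432.  46. 135.] si [428.  47. 135.]
ball [399.  49.  96.] [4. 4.] sc [390.  46.  92.] si [401.  49.  92.]
mill [703. -63. 162.] [1. 1.] sc [709. -60. 170.] si [698. -51. 170.]
ramekin [396. 153.  30.] [3. 3.] sc [403. 155.  34.] si [394. 154.  34.]
jar [719. 159.  83.] [1. 1.] sc [721. 160.  85.] si [718. 161.  85.]
```

```bash
cat >> h.py <<'E'
post=np.array([636.,53.])
def armpose(a,off,r=120):
    a=np.radians(a);return post+r*np.array([-np.cos(a),-np.sin(a)])-off*np.array([np.sin(a),-np.cos(a)])
E
python3 - <<'E'
from h import *
import time
print(get_calibration("wrist"))
o=get_obs();grip(0)
p=o["tcp_pos"];move_l([p[0],p[1],300],speed=250)
a0=2.0
q=armpose(a0,60)
goto([q[0],q[1],300],[180,0,180+a0])
im=get_image("wrist");cv2.imwrite("pics/w1.png",im[:,:,::-1])
move_l([q[0],q[1],216],speed=200)
print(get_obs()["t"],get_obs()["tcp_pos"],get_obs()["wrist_force"])
off=40
while off>5:
    q=armpose(a0,off);move_l([q[0],q[1],216],speed=60)
    f=get_obs()["wrist_force"]; print(off,np.round(f,1))
    if np.hypot(f[0],f[1])>1.0:break
    off-=3
print(get_obs()["t"])
E
```

```text
{'fx': 297.3186396354542, 'fy': 297.3186396354542, 'cx': 255.23764510457755, 'cy': 190.90832072552516, 'mount': array([[-1.40570412e-04, -9.53873441e-01, -3.00208993e-01,
         7.62333459e+01],
       [ 9.99999939e-01, -2.30369219e-04,  2.63725198e-04,
        -5.74599320e-01],
       [-3.20719374e-04, -3.00208937e-01,  9.53873415e-01,
        -1.42156221e+02],
       [ 0.00000000e+00,  0.00000000e+00,  0.00000000e+00,
         1.00000000e+00]])}
4.9417 [514.25479143 109.13347785 216.44289576] [0.54104046 0.38243042 0.11898938]
40 [ 0.9  0.5 -0.7]
5.425
```

View pics/w1.png

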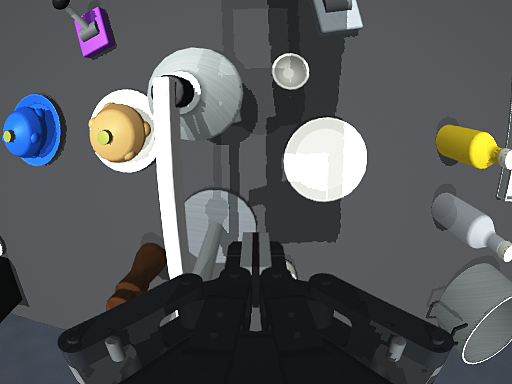

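The wrist view shows the lamp arm left of the fingers, with the head at (195,92), the dish at (122,132) and the empty plate at (325,160). The path is clear, so I'll push short of the target and then measure.

Run:
```python
from h import *
for a in np.arange(2,33,5):
    q=armpose(a,18);move_l([q[0],q[1],216],[180,0,180+a],speed=80)
o=get_obs();print(o["t"],np.round(o["wrist_force"],1),o["tcp_pos"])
for c,(x0,y0,x1,y1) in {"scene":(170,100,440,300),"side":(120,120,400,384)}.items():
    im=get_image(c)[y0:y1,x0:x1,::-1];s=2.963 if c=="scene" else 2.2727
    cv2.imwrite(f"pics/{c}1.png",cv2.resize(im,None,fx=s,fy=s,interpolation=cv2.INTER_CUBIC))
```

```text
7.55 [-0.2 -0.4  0.2] [524.74620634   4.84048649 216.01357656]
```

View pics/side1.png

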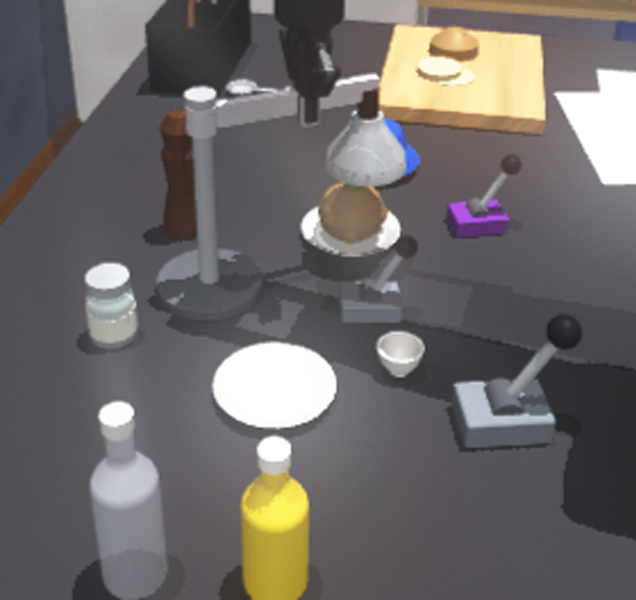

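View pics/scene1.png

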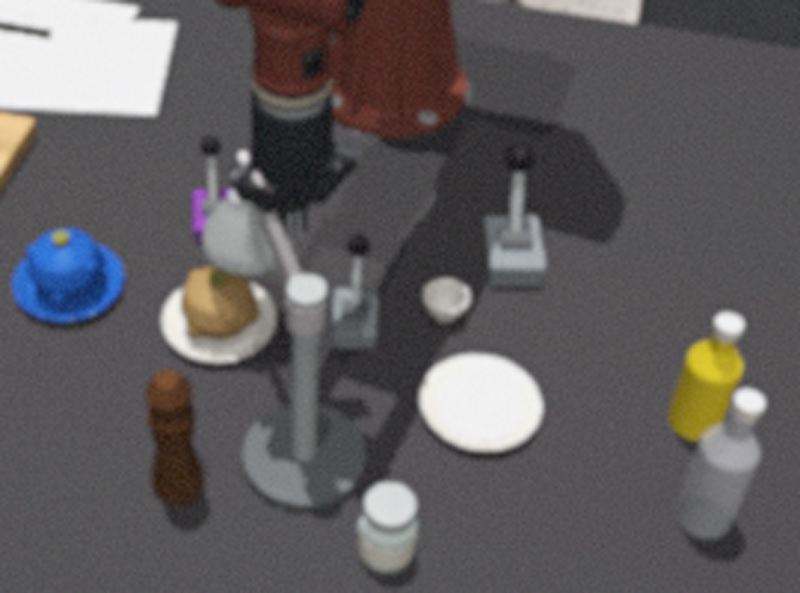

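The arm tip is now at scene (243,155) and side (378,79). The head mouth is at about side (366,162), and the ball is at scene (359,245) and side (407,246).

Run:
```python
from h import *
np.set_printoptions(precision=1,suppress=True)
for n,s,d in [("tip",(243,154),(379,78)),("head",(240,246),(367,158)),("ball",(359,245),(407,246)),("base",(354,308),(371,291)),("foot",(304,453),(209,281)),("cap",(307,287),(200,96))]:
    x,e=tri(S(*s),D(*d));v=x[:2]-post;print(n,x,e[0],"r",np.hypot(*v),"ang",np.degrees(np.arctan2(-v[1],-v[0])))
# plates from initial pictures: white pixels
for c in ("scene","side"):
  for nm in ("dish","empty_plate"):
    im=cv2.imread(f"pics/{c}0.png")
    ext={"scene":{"dish":(244,206),"empty_plate":(331,234)},"side":{"dish":(275,220),"empty_plate":(241,290)}}[c][nm]
    m=(im.min(2)>120).astype(np.uint8); Y,X=np.mgrid[:384,:512];m[(abs(X-ext[0])>32)|(abs(Y-ext[1])>26)]=0
    n_,l,st,ce=cv2.connectedComponentsWithStats(m);i=1+st[1:,4].argmax();pts=cv2.convexHull(cv2.findContours((l==i).astype(np.uint8),0,1)[0][0])[:,0]
    w=np.array([onz(c,p,14)[:2] for p in pts]);A=np.c_[2*w,np.ones(len(w))];s=np.linalg.lstsq(A,(w**2).sum(1),rcond=None)[0]
    r=np.sqrt(s[2]+s[0]**2+s[1]**2);v=s[:2]-post
    print(c,nm,st[i],s[:2],"rad",r,"ang",np.degrees(np.arctan2(-v[1],-v[0])),"d",np.hypot(*v))
```

```text
tip [454.  -65.3 242.2] 1.7186259247812146 r 217.05472666834135 ang 33.032698925960474
head [467.  -69.1 126.2] 6.688814120412036 r 208.471340784833 ang 35.84939574703935
ball [401.   50.6  90.1] 1.8823799887002963 r 235.00065896685243 ang 0.5887057585810889
base [438.2  56.6  25.3] 1.2784113485224167 r 197.8022625664932 ang -1.0429894534579056
foot [636.2  52.    7.5] 0.6443598348760209 r 1.0342268092128024 ang 101.34807380456876
cap [635.2  52.3 260. ] 0.6599373855438763 r 1.0559570121799333 ang 42.83851995406037
scene dish [224 195  40  28 497] [484.4 -91.2] rad 67.86637930636634 ang 43.573083004449295 d 209.18133731675033
scene empty_plate [ 311  219   43   34 1144] [520.7 216.6] rad 67.99024535535669 ang -54.827671580698905 d 200.18155714791988
side dish [ 252  194   56   39 1359] [ 475.6 -138.7] rad 100.21112536143012 ang 50.08291506224592 d 249.99076382728705
side empty_plate [ 213  270   55   39 1691] [520.7 214.5] rad 66.28580093758774 ang -54.49216136379931 d 198.43981343131279
```

Run:
```python
from h import *
for a in (37,42):
    q=armpose(a,18);move_l([q[0],q[1],216],[180,0,180+a],speed=50)
wait(.2)
q=armpose(42,75);move_l([q[0],q[1],216],speed=150)
move_l([q[0],q[1],330],speed=250)
goto([410,60,330],[180,0,180])
o=get_obs();print(o["t"],o["tcp_pos"],o["ee_rot"])
S_=[]
for c,(x0,y0,x1,y1) in {"scene":(170,100,440,300),"side":(120,120,400,384)}.items():
    im=get_image(c)[y0:y1,x0:x1,::-1]
    S_.append(cv2.resize(im,(400,300),interpolation=cv2.INTER_CUBIC))
w=get_image("wrist")[:,:,::-1];cv2.imwrite("pics/w2raw.png",w)
S_=np.vstack([np.hstack(S_),np.hstack([cv2.resize(w,(400,300)),np.zeros((300,400,3),np.uint8)])]);cv2.imwrite("pics/m2.png",S_)
```

```text
10.4917 [409.55808779  59.89805682 328.37495576] [-1.79996013e+02 -1.43489043e-01 -1.79929101e+02]
```

View pics/m2.png

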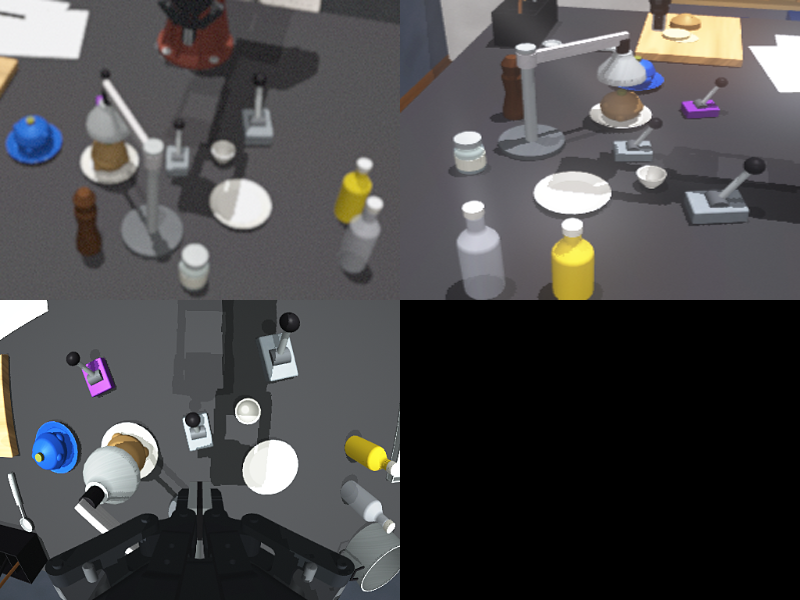

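The lamp now hangs over the celeriac. In the wrist view the switch ball is at about (193,420) in the montage and the base at (198,432). I'll quantify both.

```bash
cat >> h.py <<'E'
from scipy.spatial.transform import Rotation as Ro
def wz(p,z,pos,rot):
    k=get_calibration("wrist");v=np.array([p[0]-k["cx"],p[1]-k["cy"]])/k["fx"];r=np.hypot(*v)
    d=np.r_[v/r*np.sin(r),np.cos(r)];M=k["mount"];R=Ro.from_euler("xyz",rot,degrees=True).as_matrix()
    o=R@M[:3,3]+pos;d=R@M[:3,:3]@d;return o+d*(z-o[2])/d[2]
E
python3 - <<'E'
from h import *
np.set_printoptions(precision=1,suppress=True)
x,e=tri((170+104/1.4815,100+73/1.4815),(120+229/1.4286,120+36/1.1364));v=x[:2]-post;print("tip",x,e[0],np.hypot(*v),np.degrees(np.arctan2(-v[1],-v[0])))
o=get_obs();f=lambda p,z:wz(p,z,o["tcp_pos"],o["ee_rot"])
im=cv2.imread("pics/w2raw.png")
cv2.imwrite("pics/w2c.png",np.hstack([cv2.resize(im[120:210,220:290],None,fx=5.5,fy=5.5,interpolation=cv2.INTER_CUBIC),cv2.resize(im[150:270,95:215],(400,495))[:,:400]]))
print("ball",f((247,153),92),"dish?",f((170,192),14))
get_image("wrist")
for n in ("switch_tip","switch_base","dish","lamp_head"):
  for d in spot_in(n,"wrist")[:3]:
    z={"switch_tip":92,"switch_base":12,"dish":14,"lamp_head":130}[n];print(n,d["score"],np.array(d["extent"]),f(d["extent"][:2],z))
E
```

```text
tip [468.7 -95.4 244.3] 9.119791823382576 223.6684310879755 41.570199931667254
ball [401.6  48.5  92. ] dish? [479.4 -82.4  14. ]
switch_tip 0.8 [247.1 154.6  16.9  27.2] [403.7  48.6  92. ]
switch_tip 0.71 [368.7  46.6  29.4  57.7] [254.9 207.7  92. ]
switch_tip 0.37 [253.1 168.8  41.1  51.5] [422.7  56.3  92. ]
switch_base 0.72 [115.5  94.6  65.4  58.7] [ 313.1 -169.4   12. ]
switch_base 0.69 [356.9  60.5  55.3  87.6] [263.6 218.7  12. ]
switch_base 0.63 [252.2 167.2  42.7  50.1] [438.8  54.4  12. ]
dish 0.83 [166.4 194.   71.8  70. ] [482.9 -89.   14. ]
dish 0.58 [ 70.7 187.5  57.5  68. ] [ 470.9 -282.3   14. ]
lamp_head 0.68 [140.1 254.9  86.1 140.2] [ 534.3 -100.9  130. ]
lamp_head 0.37 [168.1 194.1  74.2  69.7] [445.3 -49.3 130. ]
```

View pics/w2c.png

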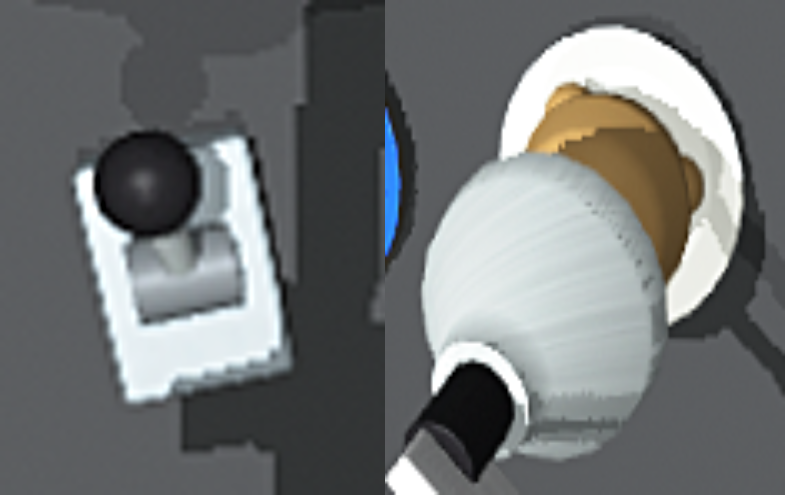

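Run:
```python
from h import *
np.set_printoptions(precision=2,suppress=True)
o=get_obs();f=lambda p,z:wz(p,z,o["tcp_pos"],o["ee_rot"])
e=f((243.6,192.7),25)-f((234.5,151.8),25);print("yaw L",np.degrees(np.arctan2(e[1],e[0])),np.hypot(*e[:2]))
e=f((272.5,186),25)-f((264.5,145.5),25);print("yaw R",np.degrees(np.arctan2(e[1],e[0])),np.hypot(*e[:2]))
cor=[(234.5,151.8),(243.6,192.7),(272.5,186),(264.5,145.5)];print("centre",np.mean([f(p,25) for p in cor],0))
def proj(c,X):
    k=C[c];y=np.array(k["R"])@X+np.array(k["t"]);return [k["fx"]*y[0]/y[2]+k["cx"],k["fy"]*y[1]/y[2]+k["cy"]]
def score(im,c,a,dz=0):
    a=np.radians(a);u=np.array([-np.cos(a),-np.sin(a)]);n=np.array([-u[1],u[0]])
    def m(lo,hi):
        P=np.array([proj(c,np.r_[post+r*u+s*n,250]) for r,s in((35,lo),(200,lo),(200,hi),(35,hi))])
        k=np.zeros(im.shape,np.uint8);cv2.fillPoly(k,[np.round(P*16*4).astype(int)],1,shift=4);return im[k>0].mean()
    return 2*m(-5,5)-m(8,16)-m(-16,-8)
for c in ("scene","side"):
    g=cv2.cvtColor(get_image(c),cv2.COLOR_RGB2GRAY);cv2.imwrite(f"pics/{c}2.png",g);im=cv2.resize(g,None,fx=4,fy=4,interpolation=cv2.INTER_CUBIC).astype(float)
    A=np.arange(34,52,.5);s=[score(im,c,a) for a in A];print(c,A[np.argsort(s)[::-1][:5]],max(s),np.median(s))
    im0=cv2.resize(cv2.imread(f"pics/{c}0.png",0),None,fx=4,fy=4,interpolation=cv2.INTER_CUBIC).astype(float)
    A=np.arange(-8,12,.5);s=[score(im0,c,a) for a in A];print(" initial",A[np.argsort(s)[::-1][:5]])
```

```text
yaw L 11.4090453372102 66.80941457043507
yaw R 11.512450179575119 65.41247415705111
centre [439.63  57.08  25.  ]
scene [43.5 44.  43.  44.5 42.5] 228.08324156212723 -9.725245696864533
 initial [2.  1.5 2.5 1.  3. ]
side [40.5 40.  41.  39.5 39. ] 184.90288992231956 6.501183099550559
 initial [ 0.   0.5 -0.5  1.  -1. ]
```

The arm is at about 43°, which matches the dish direction of about 43°. Next is the switch: yaw 11.4°, ball at (402,49).

Run:
```python
from h import *
yaw=11.4;u=np.array([np.cos(np.radians(yaw)),np.sin(np.radians(yaw))])
b=np.array([439.,56.5])
at=lambda s,z:[*(b+s*u),z]
goto(at(-90,200),[180,0,180+yaw]);move_l(at(-90,84),speed=200)
wait(.1);f0=get_obs()["wrist_force"]
move_l(at(0,84),speed=70)
s=0
while s<26:
    s+=2;move_l(at(s,84),speed=40);o=get_obs();F=-(o["wrist_force"]-f0)[:2]@u
    print(s,round(F,1),end="; ")
    if F>5:break
wait(.2);move_l(at(-40,84),speed=150);move_l(at(-60,260),speed=250)
goto([300,250,330],[180,0,180])
o=get_obs();print(o["t"])
k=[]
for c,(x0,y0,x1,y1) in {"scene":(210,120,350,270),"side":(190,130,330,280)}.items():
    raw=get_image(c);cv2.imwrite(f"pics/{c}3.png",raw[:,:,::-1]);k.append(cv2.resize(raw[y0:y1,x0:x1,::-1],(400,429),interpolation=cv2.INTER_CUBIC))
cv2.imwrite("pics/m3.png",np.hstack(k))
```

```text
2 0.3; 4 0.2; 6 -0.6; 8 -0.6; 10 -0.6; 12 0.4; 14 0.5; 16 4.9; 18 9.4; 18.6583
```

View pics/m3.png

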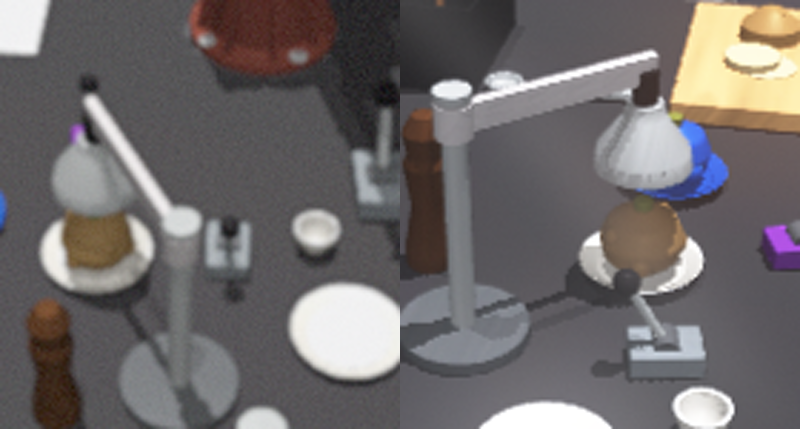

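The lever now leans the other way, hard against its stop (force rose to 9 N), with the ball at (627,282). The lamp head is over the celeriac. One last check of the head against the dish.

Run:
```python
from h import *
np.set_printoptions(precision=0,suppress=True)
s=400/140;t=429/150
for n,a,b in [("head",(92,190),(243,165)),("tip",(92,99),(254,57)),("plate",(98,250),(243,258)),("celtop",(98,207),(243,203)),("ball",(231,227),(227,282))]:
    x,e=tri((210+a[0]/s,120+a[1]/t),(190+b[0]/s,130+b[1]/t));v=x[:2]-post
    print(n,x,round(e[0],1),np.hypot(*v),np.degrees(np.arctan2(-v[1],-v[0])))
```

```text
head [486. -92. 119.] 3.9 208.36153758105925 44.11793059947077
tip [477. -89. 244.] 0.1 212.7942752421664 41.759841259855136
plate [481. -90.  11.] 2.3 210.89022580544213 42.80508736875013
celtop [482. -87.  82.] 0.3 208.22757811385668 42.11206970985254
ball [476.  68.  91.] 1.4 160.95329594551566 -5.226858784095043
```

The head and the plate agree within a few mm, so I'm handing in.

```bash
python3 -c "
from station import *
print(sign_off())"
```

```text
the job is handed in; nothing more can be done
None
```

The lamp hangs over the celeriac plate, centred to within a few mm by the camera check. The switch lever was then pushed over to its stop on the other side, and the job is handed in at about 19 s of the 51 s allowed.

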